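# Hold the biscuit bin's lid at its balance point

### The arm

A 6-joint arm with a two-finger parallel gripper is mounted at the origin on the work surface. World frame = base frame: x ahead of the robot, y to its left, z up, the work surface at z = 0. Lengths are in mm, angles in rad, forces in N, time in s.
With the tool pointing down it reaches from about 350 to 975 mm from the base axis. Payload 7.1 kg.
Tool frame: the origin (TCP) lies between the finger pads; the fingertips stand 8 mm ahead of it and the grasp point (between the pads) lies 11 mm behind it (ctrl.tips_ahead is the distance from the TCP to the fingertips, in mm); y points along the fingers, z is the direction in which the jaws open and shut, and the axes are right-handed (so a half turn about y gives the same grasp; the last joint's range is limited). The gripper opens to 88 mm and grips with 3 to 60 N. Pads are 20 mm wide; open, the fingers measure 115 mm over their backs; the gripper's body (75 mm by 178 mm) begins 61 mm behind the grasp point.
Start: joints at [-1.348, 0.423, 1.63, -0, 1.089, -0.019], TCP at [149.676, -606.796, 230.675] pointing down, gripper open.
Joint ranges: [-3, 3], [-0.9, 2.11], [0.09, 2.58], [-1.31, 4.45], [0.11, 2.69], [-2.54, 2.54]. Speed limits (rad/s): [2.39, 2.39, 3.01, 3.14, 3.14, 3.14].

### API

Orientations are given as a rotation vector (axis times angle).
In Python, from workcell import ctrl gives the robot as it stands.
- The arm moves only by the shell command python3 -m creep 'ROWS'. ROWS is JSON, a list of rows, each an object of numbers: "tx", "ty", "tz": the shift along the world's x, y, z in mm; "rx", "ry", "rz": the turn, a rotation vector about the world's x, y, z in rad; "fingers": the closure in counts, from 0 (fully open) to 255 (shut). A call has 1 to 10 rows; each row is the pose to reach, as a shift and turn from the pose commanded when the call began; what a row does not reach only later rows make up. A row lasts 1/8 s, in which the tool goes at most 62.5 mm and 10.7 degrees, less where a joint would pass 70% of its speed; a pose out of reach is approached as far as the arm can. A call with a gripper value outside its range is refused whole. The fingers move at their own pace and stop on an object; the grip force is fixed at half the most. Time passes only in rows, so rows that repeat a pose let the fingers close. It gives the time, the measured TCP pose, the force and the opening at its end, in the units of the state.
- ctrl.get_obs(): the state, without advancing time (a new reading comes with each control period).
- ctrl.get_image(name): name is "scene" or "side" or "wrist"; returns a dict with "pixels" (480x640x3 uint8, blue, green, red), "intrinsics" (3x3 intrinsics, pixels), "rvec" (rotation vector, rad) and "tvec" (3), from world to camera coordinates, as OpenCV has them. Camera axes: x right, y down, z forward; pixel columns grow to the right and rows downward; lengths in mm; the calibration is good to about 2 mm. A picture is of the moment at which its call begins. There is no depth.
- ctrl.close_job(): hands the job in, once; it reports no verdict.
The state is a dict: "t": time; "qpos": joint angles; "qvel": joint speeds; "joint_torque": joint torques, N m; "ee_pos": TCP position; "orientation": TCP orientation; "ft_force": force on the tool from outside, world axes, zero at the start; "moment": the same for the moment, N m; "width": finger opening in mm.
Only numpy, scipy, OpenCV 4.12 (cv2) and the standard library are available. Lean on these libraries where they do the work, as an engineer would, in place of code of your own. Each camera call takes 0.05 s, during which the arm holds its last target.

### The job

Take the red-capped jar off the lid of the wooden biscuit bin and set it down upright inside the blue stock tray. Then lift the lid by its red bar handle, swing it up to its balance point (straight upright over its hinge) and keep hold of the bar there so that it falls neither shut nor over backwards; finish while still holding it still, so that a colleague can refill the bin. Never let the lid tip over backwards, do not throw or drop the jar, and leave the two pickle jars and the can where they stand.

Things in the scene. Friction and masses are not known exactly. Their poses are not given: they have to be found in the camera images.
- bin: Open-topped wooden counter bin, fixed, 175 (its x) x 240 (its y) x 100 mm high, with packets inside. Origin: centre of its underside on the counter. Its front, where the handle is, faces its own -x; the lid's hinge line lies along its own y above its far (+x) rim, at x = +87.5 mm, z = 106 mm in the bin's frame.
- lid (a joint): Opening angle (rad) of the bin's flat light-wood lid (170 x 240 x 10 mm, about 0.5 kg with its handle): 0 = shut, level on the bin; 1.571 = upright, its balance point (weight right over the hinge); stop at 2.9, fallen over backwards. The hinge is free: let go short of upright it falls shut, past upright over backwards. Lifting it from shut takes about 2.5 N at the bar once the jar is off.
- lid_bar (a point): The lid's red round bar handle, 12 mm thick, 180 mm long along its own y (parallel to the hinge), on two steel arms 170 mm apart. Origin: bar centre, 47 mm out from the lid's free edge (open gap between), 217.5 mm from the hinge line, in the plane of lid and hinge: x = -130, z = 106 mm in the bin's frame when shut; 323.5 mm up, over the hinge, when upright. It can turn between gripper pads.
- jar_mid (a point): Centre, half-way up, of the loose jar with a red cap, white label and reddish contents: 58 mm diameter, 110 mm high, about 0.3 kg, z axis up. It starts standing on the shut lid, whose top is 111 mm above the counter.
- tray: Blue open stock tray, fixed, 150 x 150 mm, 20 mm high, walls and floor 5 mm thick. Origin: centre of its underside on the counter. The jar standing in it has its centre 60 mm above the counter.
- pickles_a: Green pickle jar with brass cap and yellow label, 66 mm diameter, 130 mm high, standing behind the bin. Origin: centre of its underside. To be left alone.
- pickles_b: Second green pickle jar, same size, behind the bin. Origin: centre of its underside. To be left alone.
- can: Blue-labelled food can, 74 mm diameter, 110 mm high, standing behind the tray. Origin: centre of its underside. To be left alone.
Mind the look-alikes: they are no part of the job. Of the things that look like the part that bears jar_mid, the middle-sized one is meant.

How it is judged (in metres and radians):
On the way, in this order (a step that is already met when the one before it is completed fails the run):
1. the jar stands upright in the tray, let go, with the lid still shut (x of jar_mid in the frame of tray between -0.052 and 0.052 m and y of jar_mid in the frame of tray between -0.052 and 0.052 m and z of jar_mid in the frame of tray between 0.052 and 0.068 m and angle between jar_mid's own z axis and vertical below 0.1 rad and contact force between the fingers and jar below 0.1 N and value of joint lid below 0.1 rad), for 0.2 s.
2. the lid is held still by its bar at the balance point (value of joint lid between 1.4838 and 1.6578 rad and velocity of joint lid between -0.08 and 0.08 rad/s and contact force between the fingers and lid above 0.3 N and distance between the grasp point and lid_bar below 0.1 m), for 0.3 s.
At the end, for the whole second after the job is handed in: Fingers at the bar touch the lid (over 0.3 N); lid within 5 degrees of upright and still (under 0.08 rad/s); jar upright (0.1 rad) on the tray floor, centre within 52 mm of the tray centre along each side, let go; pickle jars and can within 20 mm of their starts (all of step 2 and x of jar_mid in the frame of tray between -0.052 and 0.052 m and y of jar_mid in the frame of tray between -0.052 and 0.052 m and z of jar_mid in the frame of tray between 0.052 and 0.068 m and angle between jar_mid's own z axis and vertical below 0.1 rad and contact force between the fingers and jar below 0.1 N and distance of each of pickles_a, pickles_b, can from where it was at the start of the episode below 0.02 m); the arm keeps its last pose, push and grip.
It fails at once if the lid tips over backwards (more than 15 degrees past upright) (value of joint lid above 1.8328 rad).
It fails at once if the jar is thrown or dropped (faster than 1 m/s) (linear speed of jar above 1 m/s).
It fails at once if a pickle jar or the can is shifted or knocked over (distance of any of pickles_a, pickles_b, can from where it was at the start of the episode above 0.02 m or angle between any of pickles_a, pickles_b, can's own z axis and vertical above 0.3 rad).
It also fails if it takes over 59 s, if anything falls off the work surface, if the arm or the gripper's body presses on something with over 40 N, if the wrist force passes 120 N, or if a joint passes its speed limit or range.

## Working session

There is one attempt and no reset: what is moved stays moved. The work goes in short steps, Python scripts to look and compute and a shell command to move; the robot and the scene stay as the last step left them, time stands still between calls to the robot, and variables do not carry over. Pictures are saved under pics/ and viewed, and the job is handed in when it is done.

```bash
mkdir -p pics; ls; python3 - <<'E'
from workcell import ctrl
import cv2
o=ctrl.get_obs(); print(o)
for n in ("scene","side","wrist"):
    im=ctrl.get_image(n); cv2.imwrite(f"pics/{n}0.png",im["pixels"]); print(n,im["intrinsics"],im["rvec"],im["tvec"])
E
```

```text
pics
{'t': 0.0, 'qpos': array([-1.34800998e+00,  4.23831145e-01,  1.63068886e+00, -1.96914727e-05,
        1.08859915e+00, -1.89899249e-02]), 'qvel': array([ 0.00090037,  0.00128062, -0.00192445, -0.00141079, -0.00048368,
       -0.00096908]), 'joint_torque': array([-2.65466202e-03, -5.44630086e+01, -2.73673278e+01,  6.42754231e-02,
        2.25981785e-02, -1.37319230e-04]), 'ee_pos': array([ 149.54764647, -606.28270352,  229.9081909 ]), 'orientation': array([-0.254458  ,  2.09466198, -2.09146386]), 'ft_force': array([-0.06322363, -0.2474136 ,  0.3006499 ]), 'moment': array([-7.38892912e-05, -2.41812599e-02,  3.89615495e-02]), 'width': 88.2670080618314}
scene [[443.54720876   0.         315.89328957]
 [  0.         443.54720876 243.42556146]
 [  0.           0.           1.        ]] [ 2.32933656  1.02453276 -0.32632838] [-361.70432386 -248.4507171  1092.18876696]
side [[513.34471451   0.         323.53219311]
 [  0.         513.34471451 245.74046284]
 [  0.           0.           1.        ]] [ 0.29829597 -2.77666363  1.2268298 ] [550.49942633 170.48361988 861.98880363]
wrist [[416.62576665   0.         317.00425532]
 [  0.         416.62576665 241.76206652]
 [  0.           0.           1.        ]] [-2.30883026  1.80963114  0.23146517] [-624.04639111  -29.5147311   389.29954121]
```

View pics/scene0.png

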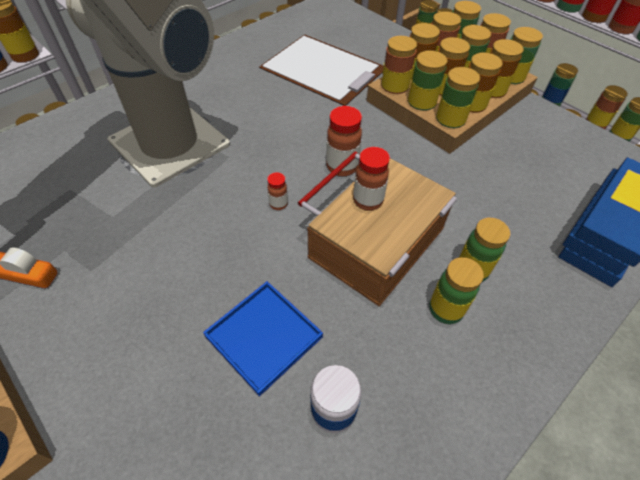

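View pics/side0.png

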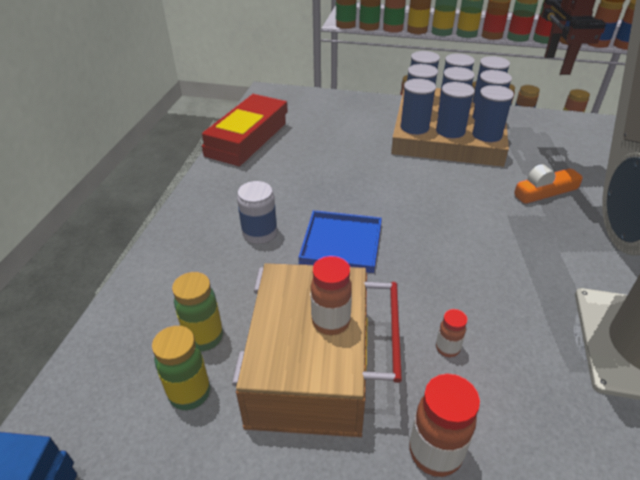

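View pics/wrist0.png

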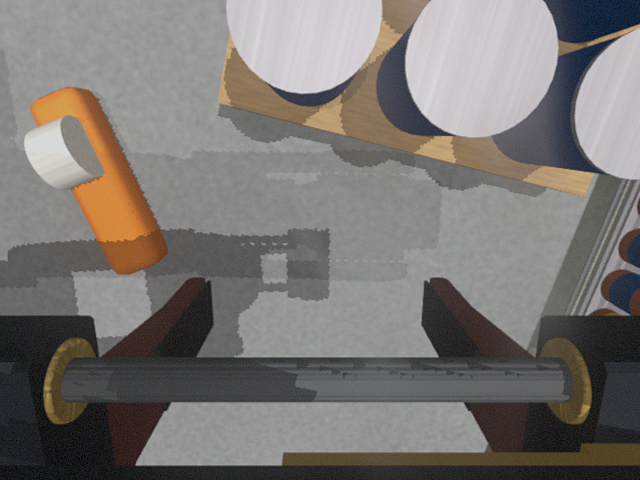

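Three red-capped jars are visible:
- The large one stands on the counter (scene 345,140; side 445,425).
- The small one stands on the counter (scene 277,190; side 452,333).
- The middle-sized one stands on the bin lid (scene 371,178; side 331,295). It fits the description, both in size and by standing on the lid.

Next I'll check that in a crop and measure.

```bash
cat > h.py <<'E'
import numpy as np, cv2
from workcell import ctrl
def cam(im):
    R=cv2.Rodrigues(np.array(im["rvec"],float))[0]; t=np.array(im["tvec"],float).ravel(); return np.array(im["intrinsics"]),R,t
def plane(im,uv,z):
    K,R,t=cam(im); C=-R.T@t; d=R.T@np.linalg.inv(K)@np.array([uv[0],uv[1],1.]); return C+d*(z-C[2])/d[2]
def proj(im,P):
    K,R,t=cam(im); p=K@(R@np.array(P,float)+t); return p[:2]/p[2]
def tri(a,ua,b,ub):
    Ka,Ra,ta=cam(a);Kb,Rb,tb=cam(b)
    X=cv2.triangulatePoints(Ka@np.c_[Ra,ta],Kb@np.c_[Rb,tb],np.array(ua,float).reshape(2,1),np.array(ub,float).reshape(2,1)); return (X[:3]/X[3]).ravel()
def mask(px,lo,hi):
    return cv2.inRange(cv2.cvtColor(px,cv2.COLOR_BGR2HSV),np.array(lo),np.array(hi))
def red(px): return mask(px,(0,200,110),(6,255,255))|mask(px,(174,200,110),(180,255,255))
def blobs(m,amin=40):
    n,l,s,c=cv2.connectedComponentsWithStats(m)
    return [(i,s[i].tolist(),c[i].round(1).tolist()) for i in range(1,n) if s[i][4]>=amin],l
E
python3 - <<'E'
from h import *
S=ctrl.get_image("scene");D=ctrl.get_image("side")
c=cv2.resize(S["pixels"][100:310,240:520],None,fx=2,fy=2,interpolation=cv2.INTER_CUBIC)
d=cv2.resize(D["pixels"][180:480,150:490],None,fx=1.5,fy=1.5,interpolation=cv2.INTER_CUBIC)
h=600
cv2.imwrite("pics/crop1.png",c);cv2.imwrite("pics/crop2.png",d)
for n,I in(("scene",S),("side",D)):
    print(n); [print(b) for b in blobs(red(I["pixels"]))[0]]
    m=mask(I["pixels"],(105,200,80),(120,255,255)); 
    for b in blobs(m,800)[0]:
        print('blue',b)
    cs=max(cv2.findContours(m,0,2)[0],key=cv2.contourArea)
    for z in cs,:
        q=cv2.approxPolyDP(cv2.convexHull(z),8,True).reshape(-1,2); print(q.tolist()); 
        print([plane(I,p,20).round(1).tolist() for p in q])
E
```

```text
scene
(4, [599, 0, 14, 14, 55], [606.2, 6.9])
(8, [630, 8, 10, 17, 47], [635.1, 17.1])
(14, [331, 105, 30, 26, 519], [345.3, 117.1])
(15, [360, 148, 29, 25, 497], [374.2, 158.3])
(16, [300, 153, 55, 50, 226], [327.7, 178.2])
(17, [269, 173, 15, 13, 163], [275.9, 179.3])
blue (5, [205, 283, 117, 112, 6610], [262.8, 336.3])
[[267, 283], [321, 336], [259, 394], [205, 332]]
[[486.3, -81.0, 20.0], [633.2, -79.1, 20.0], [639.1, -220.8, 20.0], [490.7, -223.5, 20.0]]
side
(1, [426, 376, 53, 45, 1567], [452.3, 398.7])Traceback (most recent call last):
  File "<stdin>", line 12, in <module>
ValueError: max() iterable argument is empty
```

View pics/crop1.png

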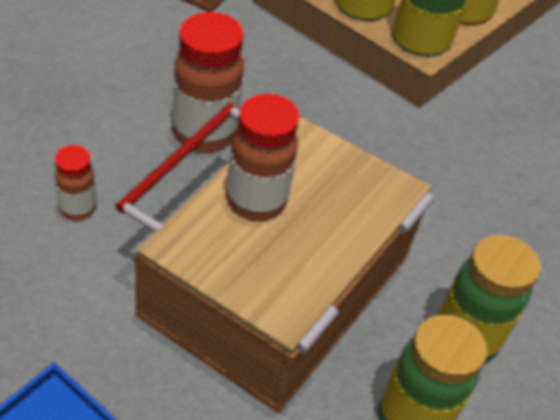

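View pics/crop2.png

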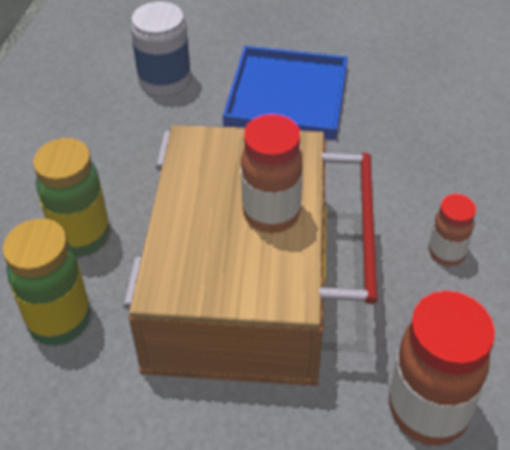

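The crops confirm it: the middle-sized jar on the lid is the target (scene 374,158; side 331,270 for its cap). Now its exact position, plus the bar and lid edges.

```bash
python3 - <<'E'
from h import *
S=ctrl.get_image("scene");D=ctrl.get_image("side")
p=D["pixels"]; hsv=cv2.cvtColor(p,cv2.COLOR_BGR2HSV)
for u,v in((331,268),(397,330),(345,240),(300,350),(331,310)): print(hsv[v,u])
def red2(px): return mask(px,(0,190,100),(5,255,255))|mask(px,(170,190,100),(180,255,255))
B=blobs(red2(p),30)[0]; [print(b) for b in B]
m=mask(p,(100,150,60),(125,255,255)); [print('blue',b) for b in blobs(m,500)[0]]
# tray
for I,box in((S,(190,270,340,410)),(D,(290,205,390,275))):
    x0,y0,x1,y1=box; m=np.zeros((480,640),np.uint8); m[y0:y1,x0:x1]=mask(I["pixels"],(100,150,60),(125,255,255))[y0:y1,x0:x1]
    q=cv2.approxPolyDP(cv2.convexHull(max(cv2.findContours(m,0,2)[0],key=cv2.contourArea)),4,True).reshape(-1,2)
    P=[plane(I,a,20) for a in q]; print('tray',q.tolist(),[a.round(0)[:2].tolist() for a in P],np.mean(P,0).round(1))
# lid top
for I,box in((S,(290,150,470,310)),(D,(225,255,385,440))):
    x0,y0,x1,y1=box; m=np.zeros((480,640),np.uint8); m[y0:y1,x0:x1]=mask(I["pixels"],(8,70,140),(22,200,255))[y0:y1,x0:x1]
    cs=max(cv2.findContours(m,0,2)[0],key=cv2.contourArea)
    q=cv2.approxPolyDP(cv2.convexHull(cs),4,True).reshape(-1,2)
    print('lid',q.tolist(),[plane(I,a,111).round(0)[:2].tolist() for a in q])
E
```

```text
[179 194 219]
[  1 176 152]
[111 189 204]
[ 17 111 184]
[ 11  17 123]
(1, [314, 257, 35, 25, 681], [331.0, 269.2])
(2, [445, 311, 21, 15, 249], [455.2, 318.1])
(3, [425, 375, 54, 47, 1928], [451.8, 398.1])
blue (17, [299, 211, 82, 56, 3120], [342.3, 238.8])
blue (18, [0, 433, 76, 47, 2764], [31.0, 458.5])
tray [[267, 282], [321, 337], [258, 394], [204, 331]] [[485.0, -80.0], [635.0, -80.0], [638.0, -222.0], [488.0, -224.0]] [ 561.3 -151.4   20. ]
tray [[313, 211], [380, 218], [374, 265], [300, 257]] [[634.0, -215.0], [490.0, -221.0], [482.0, -77.0], [626.0, -69.0]] [ 557.7 -145.5   20. ]
lid [[390, 158], [454, 195], [385, 274], [309, 224], [353, 182]] [[472.0, 261.0], [622.0, 276.0], [653.0, 47.0], [489.0, 24.0], [469.0, 158.0]]
lid [[265, 264], [364, 268], [362, 395], [236, 387]] [[652.0, 52.0], [489.0, 26.0], [454.0, 260.0], [620.0, 284.0]]
```

```bash
python3 - <<'E'
from h import *
S=ctrl.get_image("scene");D=ctrl.get_image("side")
def red2(px): return mask(px,(0,165,90),(5,255,255))|mask(px,(170,165,90),(180,255,255))
print('cap tri',tri(S,(374.2,158.3),D,(331.0,269.2)))
for I,uv in((S,(374.2,158.3)),(D,(331.0,269.2))): print(plane(I,uv,212))
for I,box in((S,(295,148,357,208)),(D,(385,278,405,385))):
    x0,y0,x1,y1=box; m=np.zeros((480,640),np.uint8); m[y0:y1,x0:x1]=red2(I["pixels"])[y0:y1,x0:x1]
    cs=max(cv2.findContours(m,0,2)[0],key=cv2.contourArea).reshape(-1,2)
    r=cv2.minAreaRect(cs); vx,vy,a,b=cv2.fitLine(np.argwhere(m)[:,::-1].astype(np.float32),2,0,.01,.01).ravel()
    t=(cs-np.array([a,b]))@np.array([vx,vy]); e=[np.array([a,b])+k*np.array([vx,vy]) for k in(t.min(),t.max())]
    print(r,[ (x.round(1).tolist(),plane(I,x,106).round(1).tolist()) for x in e])
# jar silhouette check: project vertical
for z in(111,221): print(z,proj(S,(500,110,z)),proj(D,(500,110,z)))
# pickles / can
for I,n in((S,'s'),(D,'d')):
    for b in blobs(mask(I["pixels"],(12,180,100),(22,255,255)),150)[0]: print(n,b)
E
```

```text
cap tri [520.58347156 144.91582731 217.16352368]
[517.41034918 149.43163185 212.        ]
[521.48589626 139.74458573 212.        ]
((327.63531494140625, 177.7411651611328), (6.074051856994629, 75.05793762207031), 49.398704528808594) [([299.9, 203.0], [436.3, 48.2, 106.0]), ([355.9, 153.0], [411.5, 224.8, 106.0])]
((394.83599853515625, 330.5554504394531), (95.17787170410156, 5.612688064575195), 87.27368927001953) [([393.1, 283.0], [438.2, 45.3, 106.0]), ([397.0, 378.1], [412.2, 221.6, 106.0])]
111 [347.01170645 203.40664804] [348.29491164 304.50055955]
221 [351.08149756 159.98272994] [350.50106352 252.14196602]
s (73, [0, 261, 53, 26, 688], [30.0, 274.3])
d (11, [549, 170, 32, 18, 323], [565.9, 178.2])
d (12, [518, 181, 24, 13, 174], [527.9, 187.4])
```

```bash
python3 - <<'E'
from h import *
o=ctrl.get_obs(); R=cv2.Rodrigues(o["orientation"])[0]; print(R.round(3), np.arctan2(R[1,2],R[0,2]), o['t'], o['ee_pos'])
E
```

```text
[[-0.971  0.     0.239]
 [-0.239  0.    -0.971]
 [-0.    -1.    -0.   ]] -1.329047121035211 0.45 [ 149.66948231 -606.75613793  230.61130229]
```

```bash
python3 -m creep '[{"tx":40,"ty":30,"tz":50,"rz":0.1},{"tx":80,"ty":70,"tz":70,"rz":0.2},{"tx":120,"ty":110,"tz":70,"rz":0.3},{"tx":160,"ty":155,"tz":70,"rz":0.4},{"tx":200,"ty":200,"tz":70,"rz":0.5},{"tx":240,"ty":245,"tz":70,"rz":0.6},{"tx":270,"ty":290,"tz":70,"rz":0.7},{"tx":300,"ty":340,"tz":70,"rz":0.8},{"tx":330,"ty":390,"tz":70,"rz":0.9},{"tx":350,"ty":440,"tz":70,"rz":1.0}]'
```

```text
schema error: expected keys tx, ty, tz, rx, ry, rz, fingers
```

```bash
python3 -m creep '[{"tx":40,"ty":30,"tz":50,"rx":0,"ry":0,"rz":0.1,"fingers":0},{"tx":80,"ty":70,"tz":70,"rx":0,"ry":0,"rz":0.2,"fingers":0},{"tx":120,"ty":110,"tz":70,"rx":0,"ry":0,"rz":0.3,"fingers":0},{"tx":160,"ty":155,"tz":70,"rx":0,"ry":0,"rz":0.4,"fingers":0},{"tx":200,"ty":200,"tz":70,"rx":0,"ry":0,"rz":0.5,"fingers":0},{"tx":240,"ty":245,"tz":70,"rx":0,"ry":0,"rz":0.6,"fingers":0},{"tx":270,"ty":290,"tz":70,"rx":0,"ry":0,"rz":0.7,"fingers":0},{"tx":300,"ty":340,"tz":70,"rx":0,"ry":0,"rz":0.8,"fingers":0},{"tx":330,"ty":390,"tz":70,"rx":0,"ry":0,"rz":0.9,"fingers":0},{"tx":350,"ty":440,"tz":70,"rx":0,"ry":0,"rz":1.0,"fingers":0}]'
```

```text
t: 1.7
ee_pos: [500.8, -165.0, 300.9]
orientation: [-1.037, 1.444, -1.445]
ft_force: [-0.5, 0.1, -0.7]
width: 87.7
```

```bash
python3 -m creep '[{"tx":3,"ty":50,"tz":0,"rx":0,"ry":0,"rz":0.08,"fingers":0},{"tx":6,"ty":105,"tz":0,"rx":0,"ry":0,"rz":0.16,"fingers":0},{"tx":10,"ty":160,"tz":0,"rx":0,"ry":0,"rz":0.24,"fingers":0},{"tx":14,"ty":215,"tz":0,"rx":0,"ry":0,"rz":0.32,"fingers":0},{"tx":17,"ty":265,"tz":0,"rx":0,"ry":0,"rz":0.4,"fingers":0},{"tx":20,"ty":300,"tz":0,"rx":0,"ry":0,"rz":0.475,"fingers":0},{"tx":20,"ty":312,"tz":0,"rx":0,"ry":0,"rz":0.475,"fingers":0},{"tx":20,"ty":312,"tz":0,"rx":0,"ry":0,"rz":0.475,"fingers":0},{"tx":20,"ty":312,"tz":0,"rx":0,"ry":0,"rz":0.475,"fingers":0}]'
python3 - <<'E'
from h import *
for n in("wrist","side"):
    I=ctrl.get_image(n); cv2.imwrite(f"pics/{n}1.png",I["pixels"])
    print(n,[proj(I,(520,145,z)).round(0) for z in(221,166)])
    [print(b) for b in blobs(red(I["pixels"]),100)[0]]
    if n=="wrist": print([(plane(I,b[2],221).round(0)) for b in blobs(red(I["pixels"]),1000)[0]])
E
```

```text
t: 2.82
ee_pos: [519.6, 144.1, 300.7]
orientation: [-1.274, 1.102, -1.102]
ft_force: [-0.3, 0.3, -1.0]
width: 88.2
wrist [array([317., 254.]), array([317., 232.])]
[]
side [array([331., 267.]), array([331., 295.])]
(1, [431, 376, 43, 14, 343], [450.3, 382.9])
(3, [443, 415, 28, 7, 109], [456.6, 417.8])
```

View pics/wrist1.png

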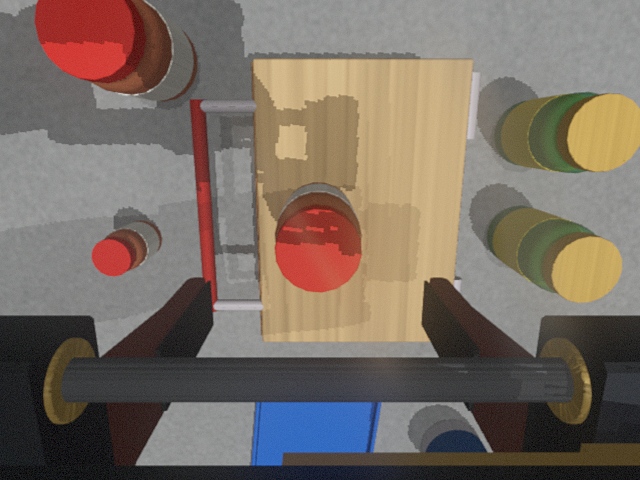

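View pics/side1.png

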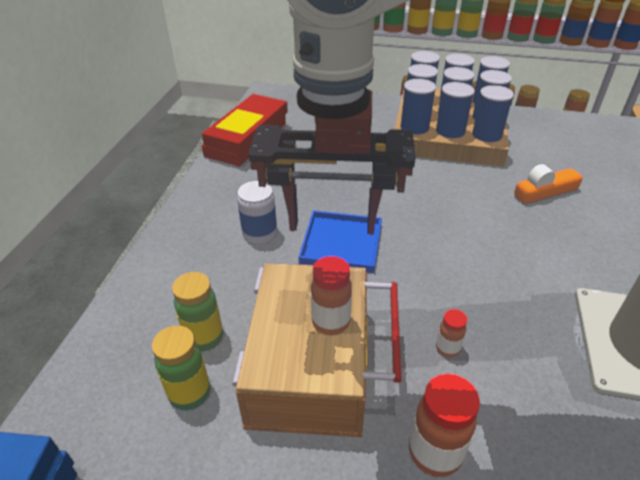

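Wrist view: the jar's cap is at (318,249) between the pads, the bar lies along the left at (197,100)–(210,310), and nothing is in the way of the fingers. I'll nudge 3 mm in y and descend.

```bash
python3 -m creep '[{"tx":0,"ty":3,"tz":-30,"rx":0,"ry":0,"rz":0,"fingers":0},{"tx":0,"ty":3,"tz":-60,"rx":0,"ry":0,"rz":0,"fingers":0},{"tx":0,"ty":3,"tz":-90,"rx":0,"ry":0,"rz":0,"fingers":0},{"tx":0,"ty":3,"tz":-115,"rx":0,"ry":0,"rz":0,"fingers":0},{"tx":0,"ty":3,"tz":-131,"rx":0,"ry":0,"rz":0,"fingers":0},{"tx":0,"ty":3,"tz":-131,"rx":0,"ry":0,"rz":0,"fingers":0}]'; python3 -m creep '[{"tx":0,"ty":0,"tz":0,"rx":0,"ry":0,"rz":0,"fingers":90},{"tx":0,"ty":0,"tz":0,"rx":0,"ry":0,"rz":0,"fingers":130},{"tx":0,"ty":0,"tz":0,"rx":0,"ry":0,"rz":0,"fingers":150},{"tx":0,"ty":0,"tz":0,"rx":0,"ry":0,"rz":0,"fingers":150},{"tx":0,"ty":0,"tz":0,"rx":0,"ry":0,"rz":0,"fingers":150},{"tx":0,"ty":0,"tz":0,"rx":0,"ry":0,"rz":0,"fingers":150}]'
```

```text
t: 3.68
ee_pos: [519.2, 147.6, 168.9]
orientation: [-1.276, 1.103, -1.101]
ft_force: [0.8, 0.2, -0.1]
width: 88.0
t: 4.42
ee_pos: [519.9, 148.3, 170.2]
orientation: [-1.274, 1.1, -1.101]
ft_force: [-1.5, -0.4, 5.7]
width: 57.5
```

```bash
python3 -m creep '[{"tx":0,"ty":0,"tz":5,"rx":0,"ry":0,"rz":0,"fingers":200},{"tx":0,"ty":0,"tz":15,"rx":0,"ry":0,"rz":0,"fingers":200},{"tx":0,"ty":0,"tz":35,"rx":0,"ry":0,"rz":0,"fingers":200},{"tx":0,"ty":0,"tz":60,"rx":0,"ry":0,"rz":0,"fingers":200},{"tx":0,"ty":0,"tz":70,"rx":0,"ry":0,"rz":0,"fingers":200},{"tx":0,"ty":0,"tz":70,"rx":0,"ry":0,"rz":0,"fingers":200},{"tx":0,"ty":0,"tz":70,"rx":0,"ry":0,"rz":0,"fingers":200}]'
python3 - <<'E'
from h import *
I=ctrl.get_image("side"); cv2.imwrite("pics/side2.png",I["pixels"][100:420,150:560])
I=ctrl.get_image("scene"); cv2.imwrite("pics/scene2.png",I["pixels"][60:420,180:520])
E
```

```text
t: 5.3
ee_pos: [519.1, 148.0, 238.8]
orientation: [-1.276, 1.102, -1.1]
ft_force: [0.5, 0.0, -2.4]
width: 57.8
```

View pics/side2.png

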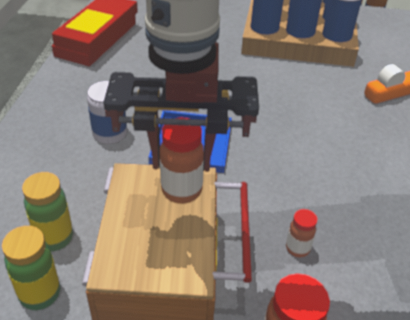

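The jar is off the lid and upright in the pads (side crop 180,165). Carrying it to the tray centre at about (560, −149).

```bash
python3 -m creep '[{"tx":3,"ty":-20,"tz":0,"rx":0,"ry":0,"rz":0,"fingers":200},{"tx":8,"ty":-55,"tz":0,"rx":0,"ry":0,"rz":0,"fingers":200},{"tx":13,"ty":-95,"tz":0,"rx":0,"ry":0,"rz":0,"fingers":200},{"tx":18,"ty":-135,"tz":0,"rx":0,"ry":0,"rz":0,"fingers":200},{"tx":24,"ty":-175,"tz":0,"rx":0,"ry":0,"rz":0,"fingers":200},{"tx":30,"ty":-215,"tz":0,"rx":0,"ry":0,"rz":0,"fingers":200},{"tx":35,"ty":-255,"tz":0,"rx":0,"ry":0,"rz":0,"fingers":200},{"tx":38,"ty":-282,"tz":0,"rx":0,"ry":0,"rz":0,"fingers":200},{"tx":40,"ty":-297,"tz":0,"rx":0,"ry":0,"rz":0,"fingers":200},{"tx":40,"ty":-297,"tz":0,"rx":0,"ry":0,"rz":0,"fingers":200}]'
python3 -m creep '[{"tx":0,"ty":0,"tz":-20,"rx":0,"ry":0,"rz":0,"fingers":200},{"tx":0,"ty":0,"tz":-50,"rx":0,"ry":0,"rz":0,"fingers":200},{"tx":0,"ty":0,"tz":-80,"rx":0,"ry":0,"rz":0,"fingers":200},{"tx":0,"ty":0,"tz":-110,"rx":0,"ry":0,"rz":0,"fingers":200},{"tx":0,"ty":0,"tz":-135,"rx":0,"ry":0,"rz":0,"fingers":200},{"tx":0,"ty":0,"tz":-150,"rx":0,"ry":0,"rz":0,"fingers":200},{"tx":0,"ty":0,"tz":-155,"rx":0,"ry":0,"rz":0,"fingers":200},{"tx":0,"ty":0,"tz":-155,"rx":0,"ry":0,"rz":0,"fingers":200}]'
python3 - <<'E'
from h import *
I=ctrl.get_image("side"); cv2.imwrite("pics/side3.png",I["pixels"][100:420,150:560])
I=ctrl.get_image("scene"); cv2.imwrite("pics/scene3.png",I["pixels"][160:460,140:500])
E
```

```text
t: 6.65
ee_pos: [559.4, -149.7, 239.3]
orientation: [-1.274, 1.103, -1.102]
ft_force: [0.1, 0.8, -2.7]
width: 57.9
t: 7.65
ee_pos: [560.0, -148.6, 85.0]
orientation: [-1.275, 1.1, -1.101]
ft_force: [0.1, -0.8, -2.4]
width: 57.1
```

View pics/side3.png

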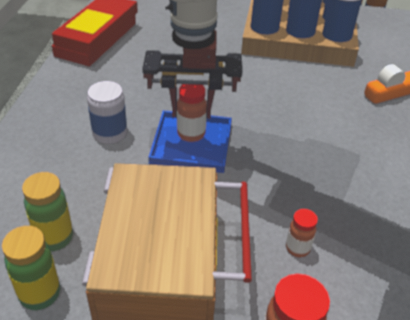

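View pics/scene3.png

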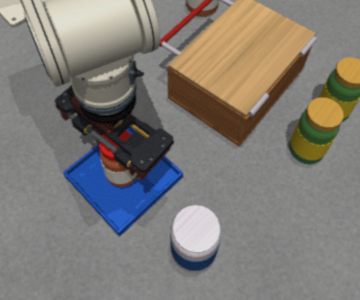

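The jar hangs upright over the tray centre, clear of the can. Lowering slowly to touch.

```bash
python3 -m creep '[{"tx":0,"ty":0,"tz":-7,"rx":0,"ry":0,"rz":0,"fingers":200},{"tx":0,"ty":0,"tz":-13,"rx":0,"ry":0,"rz":0,"fingers":200},{"tx":0,"ty":0,"tz":-17,"rx":0,"ry":0,"rz":0,"fingers":200},{"tx":0,"ty":0,"tz":-19,"rx":0,"ry":0,"rz":0,"fingers":200},{"tx":0,"ty":0,"tz":-20,"rx":0,"ry":0,"rz":0,"fingers":200},{"tx":0,"ty":0,"tz":-20,"rx":0,"ry":0,"rz":0,"fingers":200}]'
```

```text
t: 8.5
ee_pos: [559.7, -148.8, 64.7]
orientation: [-1.275, 1.101, -1.101]
ft_force: [-0.3, -0.2, -2.1]
width: 57.3
```

```bash
python3 -m creep '[{"tx":0,"ty":0,"tz":-1,"rx":0,"ry":0,"rz":0,"fingers":200},{"tx":0,"ty":0,"tz":-1,"rx":0,"ry":0,"rz":0,"fingers":200}]';python3 -m creep '[{"tx":0,"ty":0,"tz":-1,"rx":0,"ry":0,"rz":0,"fingers":200},{"tx":0,"ty":0,"tz":-1,"rx":0,"ry":0,"rz":0,"fingers":200}]'
```

```text
t: 8.75
ee_pos: [559.8, -148.9, 64.3]
orientation: [-1.275, 1.101, -1.101]
ft_force: [-1.3, 0.5, 4.4]
width: 57.8
t: 9.0
ee_pos: [559.9, -149.0, 64.2]
orientation: [-1.275, 1.1, -1.102]
ft_force: [-5.2, 0.7, 14.1]
width: 57.3
```

Contact with the floor at about 64 mm, as expected. Backing off 1 mm, then releasing and rising.

```bash
python3 -m creep '[{"tx":0,"ty":0,"tz":1,"rx":0,"ry":0,"rz":0,"fingers":150},{"tx":0,"ty":0,"tz":1,"rx":0,"ry":0,"rz":0,"fingers":60},{"tx":0,"ty":0,"tz":1,"rx":0,"ry":0,"rz":0,"fingers":0},{"tx":0,"ty":0,"tz":1,"rx":0,"ry":0,"rz":0,"fingers":0},{"tx":0,"ty":0,"tz":1,"rx":0,"ry":0,"rz":0,"fingers":0},{"tx":0,"ty":0,"tz":1,"rx":0,"ry":0,"rz":0,"fingers":0},{"tx":0,"ty":0,"tz":1,"rx":0,"ry":0,"rz":0,"fingers":0}]'
python3 -m creep '[{"tx":0,"ty":0,"tz":10,"rx":0,"ry":0,"rz":0,"fingers":0},{"tx":0,"ty":0,"tz":30,"rx":0,"ry":0,"rz":0,"fingers":0},{"tx":0,"ty":0,"tz":60,"rx":0,"ry":0,"rz":0,"fingers":0},{"tx":0,"ty":0,"tz":100,"rx":0,"ry":0,"rz":0,"fingers":0},{"tx":0,"ty":0,"tz":140,"rx":0,"ry":0,"rz":0,"fingers":0},{"tx":0,"ty":0,"tz":177,"rx":0,"ry":0,"rz":0,"fingers":0},{"tx":0,"ty":0,"tz":177,"rx":0,"ry":0,"rz":0,"fingers":0}]'
python3 - <<'E'
from h import *
I=ctrl.get_image("side"); cv2.imwrite("pics/side4.png",I["pixels"][100:420,150:560])
print(proj(I,(560,-149,115)),proj(I,(560,-149,60)),[b for b in blobs(mask(I["pixels"],(0,165,90),(5,255,255))|mask(I["pixels"],(170,165,90),(180,255,255)),60)[0]])
E
```

```text
t: 9.88
ee_pos: [559.7, -148.8, 63.7]
orientation: [-1.275, 1.101, -1.101]
ft_force: [-0.5, -0.4, 0.8]
width: 87.6
t: 10.75
ee_pos: [561.5, -149.3, 244.6]
orientation: [-1.272, 1.095, -1.106]
ft_force: [0.3, -0.1, 0.3]
width: 88.0
[341.7868435  197.89843923] [341.2499645 220.1166912] [(2, [490, 15, 16, 16, 139], [498.2, 21.0]), (3, [513, 17, 19, 16, 226], [522.6, 24.4]), (6, [537, 18, 23, 17, 288], [548.1, 26.2]), (9, [204, 95, 81, 48, 1050], [247.7, 117.0]), (10, [330, 192, 25, 14, 266], [342.1, 198.1]), (11, [391, 283, 9, 96, 496], [395.2, 332.1]), (12, [444, 310, 23, 18, 333], [455.3, 318.5]), (13, [424, 374, 55, 55, 2229], [451.6, 400.3])]
```

View pics/side4.png

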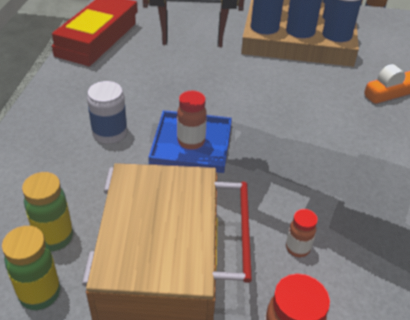

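The jar stands upright in the tray, its cap at side (342,198), which matches the projected tray centre. Next, hovering over the bar.

```bash
python3 -m creep '[{"tx":-10,"ty":30,"tz":10,"rx":0,"ry":0,"rz":0,"fingers":140},{"tx":-32,"ty":75,"tz":10,"rx":0,"ry":0,"rz":0,"fingers":140},{"tx":-55,"ty":120,"tz":10,"rx":0,"ry":0,"rz":0,"fingers":140},{"tx":-78,"ty":165,"tz":10,"rx":0,"ry":0,"rz":0,"fingers":140},{"tx":-100,"ty":210,"tz":10,"rx":0,"ry":0,"rz":0,"fingers":140},{"tx":-120,"ty":250,"tz":10,"rx":0,"ry":0,"rz":0,"fingers":140},{"tx":-135,"ty":284,"tz":0,"rx":0,"ry":0,"rz":0,"fingers":140},{"tx":-135,"ty":284,"tz":0,"rx":0,"ry":0,"rz":0,"fingers":140},{"tx":-135,"ty":284,"tz":0,"rx":0,"ry":0,"rz":0,"fingers":140},{"tx":-135,"ty":284,"tz":0,"rx":0,"ry":0,"rz":0,"fingers":140}]'
python3 - <<'E'
from h import *
I=ctrl.get_image("wrist"); cv2.imwrite("pics/wrist5.png",I["pixels"])
D=ctrl.get_image("side"); cv2.imwrite("pics/side5.png",D["pixels"][100:480,150:640])
ax=np.array([np.sin(.146),-np.cos(.146),0])
for k in(-90,0,90): P=np.array([424.5,135,106])+k*ax; print(P.round(0),proj(I,P).round(0),proj(D,P).round(0))
S=ctrl.get_image("scene"); print('bigjar',tri(S,(345.3,117.1),D,(451.8,398.1)))
E
```

```text
t: 12.05
ee_pos: [425.0, 134.4, 240.5]
orientation: [-1.275, 1.102, -1.102]
ft_force: [0.2, -0.2, -0.2]
width: 39.7
[411. 224. 106.] [316.  99.] [397. 380.]
[424. 135. 106.] [316. 232.] [395. 327.]
[438.  46. 106.] [316. 347.] [393. 283.]
bigjar [343.38877191 258.69208684 139.60346307]
```

View pics/wrist5.png

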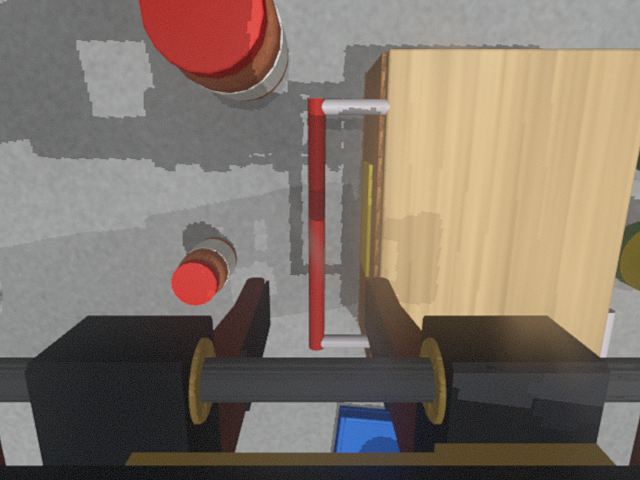

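View pics/side5.png

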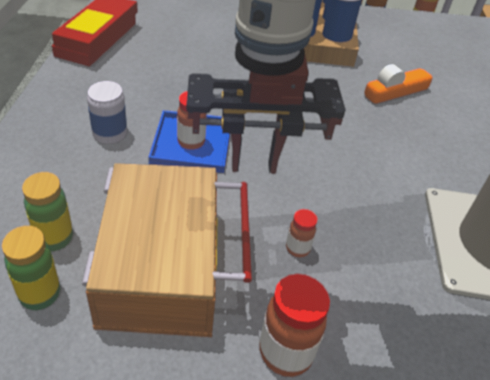

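The bar at u=316 lies centred and parallel between the pads; its ends at (316,99) and (316,347) match the prediction. Descending and closing.

```bash
python3 -m creep '[{"tx":0,"ty":0,"tz":-30,"rx":0,"ry":0,"rz":0,"fingers":140},{"tx":0,"ty":0,"tz":-60,"rx":0,"ry":0,"rz":0,"fingers":140},{"tx":0,"ty":0,"tz":-90,"rx":0,"ry":0,"rz":0,"fingers":140},{"tx":0,"ty":0,"tz":-115,"rx":0,"ry":0,"rz":0,"fingers":140},{"tx":0,"ty":0,"tz":-135,"rx":0,"ry":0,"rz":0,"fingers":140},{"tx":0,"ty":0,"tz":-145,"rx":0,"ry":0,"rz":0,"fingers":140},{"tx":0,"ty":0,"tz":-145,"rx":0,"ry":0,"rz":0,"fingers":140}]'; python3 -m creep '[{"tx":0,"ty":0,"tz":0,"rx":0,"ry":0,"rz":0,"fingers":190},{"tx":0,"ty":0,"tz":0,"rx":0,"ry":0,"rz":0,"fingers":220},{"tx":0,"ty":0,"tz":0,"rx":0,"ry":0,"rz":0,"fingers":255},{"tx":0,"ty":0,"tz":0,"rx":0,"ry":0,"rz":0,"fingers":255},{"tx":0,"ty":0,"tz":0,"rx":0,"ry":0,"rz":0,"fingers":255},{"tx":0,"ty":0,"tz":0,"rx":0,"ry":0,"rz":0,"fingers":255}]'
python3 - <<'E'
import numpy as np
# arc shifts from shut
c,s=np.cos(.146),np.sin(.146)
for d in range(0,95,6):
    a=np.radians(d); h=217.5*(1-np.cos(a)); print(d,(h*c).round(1),(h*s).round(1),(217.5*np.sin(a)).round(1))
E
```

```text
t: 13.08
ee_pos: [424.6, 134.9, 95.4]
orientation: [-1.275, 1.102, -1.101]
ft_force: [-0.2, 0.3, -0.4]
width: 39.8
t: 13.82
ee_pos: [424.4, 135.2, 96.1]
orientation: [-1.275, 1.101, -1.101]
ft_force: [-2.5, -0.6, 6.4]
width: 10.8
0 0.0 0.0 0.0
6 1.2 0.2 22.7
12 4.7 0.7 45.2
18 10.5 1.5 67.2
24 18.6 2.7 88.5
30 28.8 4.2 108.7
36 41.1 6.0 127.8
42 55.3 8.1 145.5
48 71.2 10.5 161.6
54 88.7 13.0 176.0
60 107.6 15.8 188.4
66 127.7 18.8 198.7
72 148.7 21.9 206.9
78 170.4 25.1 212.7
84 192.7 28.3 216.3
90 215.2 31.6 217.5
```

```bash
python3 -m creep '[{"tx":0.3,"ty":0,"tz":11,"rx":0,"ry":0,"rz":0,"fingers":255},{"tx":1.2,"ty":0.2,"tz":22.7,"rx":0,"ry":0,"rz":0,"fingers":255},{"tx":2.6,"ty":0.4,"tz":34,"rx":0,"ry":0,"rz":0,"fingers":255},{"tx":4.7,"ty":0.7,"tz":45.2,"rx":0,"ry":0,"rz":0,"fingers":255},{"tx":10.5,"ty":1.5,"tz":67.2,"rx":0,"ry":0,"rz":0,"fingers":255},{"tx":14.4,"ty":2.1,"tz":78,"rx":0,"ry":0,"rz":0,"fingers":255},{"tx":18.6,"ty":2.7,"tz":88.5,"rx":0,"ry":0,"rz":0,"fingers":255},{"tx":18.6,"ty":2.7,"tz":88.5,"rx":0,"ry":0,"rz":0,"fingers":255}]'
python3 - <<'E'
from h import *
print(ctrl.get_obs()["moment"])
for n,b in(("side",(100,480,150,640)),("scene",(60,400,180,560))):
    D=ctrl.get_image(n); cv2.imwrite(f"pics/{n}6.png",D["pixels"][b[0]:b[1],b[2]:b[3]])
E
```

```text
t: 14.82
ee_pos: [442.1, 137.7, 184.7]
orientation: [-1.277, 1.103, -1.1]
ft_force: [-6.6, -0.1, -0.0]
width: 11.0
[ 0.02046631  1.02586036 -0.02189166]
```

View pics/side6.png

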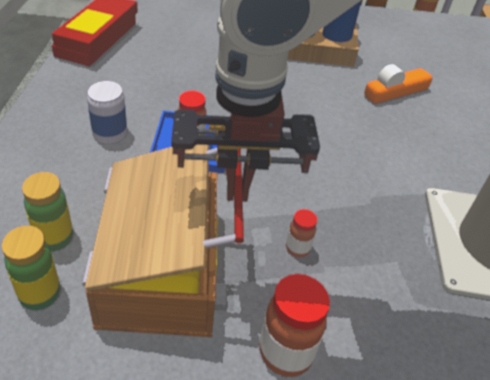

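View pics/scene6.png

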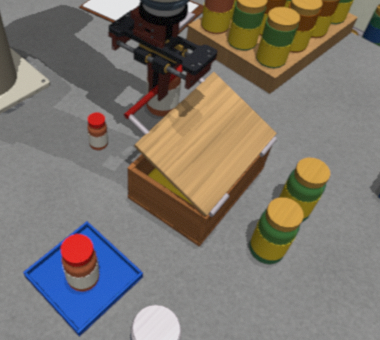

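The lid is following with the bar held in the pads (lid at about 24°). Continuing the arc to 66°.

```bash
python3 -m creep '[{"tx":5,"ty":0.7,"tz":10.3,"rx":0,"ry":0,"rz":0,"fingers":255},{"tx":10.2,"ty":1.5,"tz":20.2,"rx":0,"ry":0,"rz":0,"fingers":255},{"tx":22.5,"ty":3.3,"tz":39.3,"rx":0,"ry":0,"rz":0,"fingers":255},{"tx":36.7,"ty":5.4,"tz":57,"rx":0,"ry":0,"rz":0,"fingers":255},{"tx":52.6,"ty":7.8,"tz":73.1,"rx":0,"ry":0,"rz":0,"fingers":255},{"tx":70.1,"ty":10.3,"tz":87.5,"rx":0,"ry":0,"rz":0,"fingers":255},{"tx":89,"ty":13.1,"tz":99.9,"rx":0,"ry":0,"rz":0,"fingers":255},{"tx":99,"ty":14.6,"tz":105.3,"rx":0,"ry":0,"rz":0,"fingers":255},{"tx":109.1,"ty":16.1,"tz":110.2,"rx":0,"ry":0,"rz":0,"fingers":255},{"tx":109.1,"ty":16.1,"tz":110.2,"rx":0,"ry":0,"rz":0,"fingers":255}]'
python3 - <<'E'
from h import *
print(ctrl.get_obs()["moment"])
for n,b in(("side",(60,440,150,640)),("scene",(60,400,180,560))):
    D=ctrl.get_image(n); cv2.imwrite(f"pics/{n}7.png",D["pixels"][b[0]:b[1],b[2]:b[3]])
E
```

```text
t: 16.18
ee_pos: [553.9, 153.9, 297.8]
orientation: [-1.272, 1.098, -1.103]
ft_force: [-7.1, -2.0, 13.2]
width: 11.0
[-0.38594781  1.17133165 -0.05595168]
```

View pics/side7.png

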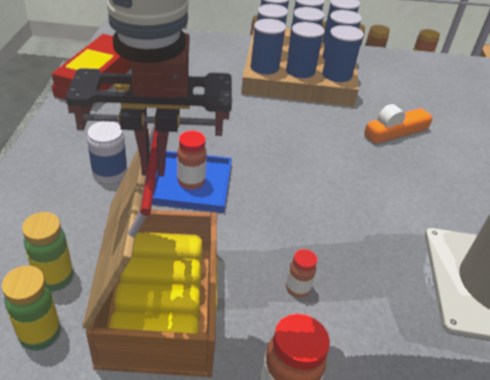

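```bash
python3 -m creep '[{"tx":10.5,"ty":1.5,"tz":5.5,"rx":0,"ry":0,"rz":0,"fingers":255},{"tx":21,"ty":3.1,"tz":10.2,"rx":0,"ry":0,"rz":0,"fingers":255},{"tx":32,"ty":4.7,"tz":13.5,"rx":0,"ry":0,"rz":0,"fingers":255},{"tx":42.7,"ty":6.3,"tz":16.5,"rx":0,"ry":0,"rz":0,"fingers":255},{"tx":54,"ty":7.9,"tz":18.5,"rx":0,"ry":0,"rz":0,"fingers":255},{"tx":65,"ty":9.5,"tz":20,"rx":0,"ry":0,"rz":0,"fingers":255},{"tx":71,"ty":10.3,"tz":21,"rx":0,"ry":0,"rz":0,"fingers":255},{"tx":76,"ty":11,"tz":21,"rx":0,"ry":0,"rz":0,"fingers":255},{"tx":76,"ty":11,"tz":21,"rx":0,"ry":0,"rz":0,"fingers":255}]'
python3 - <<'E'
from h import *
print(ctrl.get_obs()["moment"])
for n,b in(("side",(20,400,150,640)),("scene",(60,400,180,560)),("wrist",(0,480,0,640))):
    D=ctrl.get_image(n); cv2.imwrite(f"pics/{n}8.png",D["pixels"][b[0]:b[1],b[2]:b[3]])
E
```

```text
t: 17.4
ee_pos: [628.7, 164.8, 315.0]
orientation: [-1.275, 1.101, -1.101]
ft_force: [-0.0, -5.2, 0.6]
width: 11.2
[-0.97371349  0.10756936 -0.0064825 ]
```

View pics/side8.png

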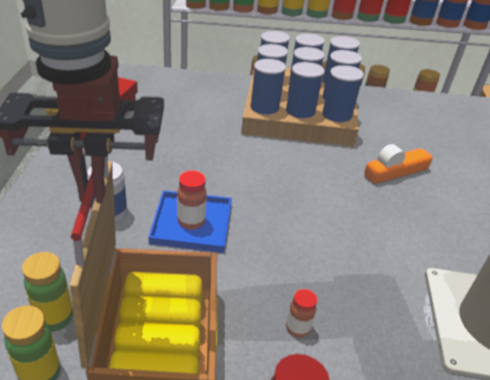

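View pics/scene8.png

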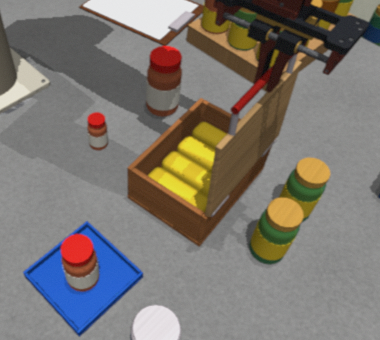

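View pics/wrist8.png

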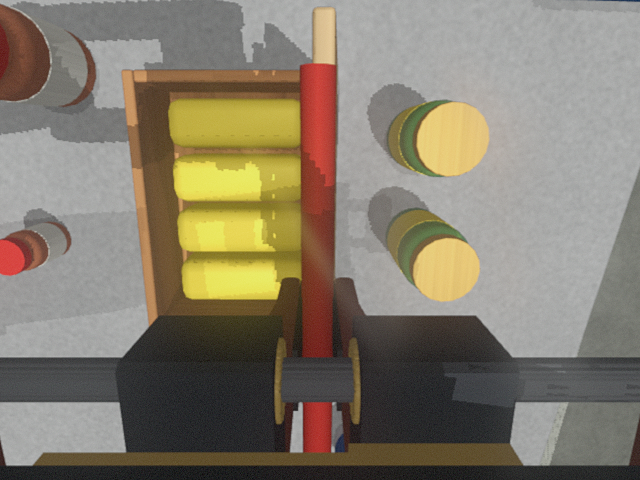

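```bash
python3 - <<'E'
from h import *
W=ctrl.get_image("wrist");D=ctrl.get_image("side");S=ctrl.get_image("scene")
ex=np.array([np.cos(.146),np.sin(.146)])
bx=lambda P:(P[:2]-np.array([424.4,135.2]))@ex
for uv in((318,67),(318,150),(318,260)): print('bar',bx(plane(W,uv,324)))
# lid edge, top face
row=W["pixels"][20:60:8]; 
for v in range(12,60,12):
    print(v,[tuple(int(c) for c in W["pixels"][v,u]) for u in range(306,342,4)])
for v in(12,50):
    for u in(313,324,335): print('lid',v,u,bx(plane(W,(u,v),277)).round(1))
for z,P in((326,0),(106,0)): pass
cv2.imwrite("pics/c1.png",cv2.resize(D["pixels"][170:400,200:300],None,fx=2.6,fy=2.6,interpolation=cv2.INTER_CUBIC))
cv2.imwrite("pics/c2.png",cv2.resize(S["pixels"][110:330,370:510],None,fx=2.7,fy=2.7,interpolation=cv2.INTER_CUBIC))
E
```

```text
bar 206.76058037334727
bar 206.75770263190543
bar 206.75342310286155
12 [(178, 177, 177), (179, 179, 176), (111, 153, 181), (143, 188, 213), (147, 192, 218), (148, 195, 222), (152, 200, 227), (127, 173, 200), (170, 172, 169)]
24 [(173, 174, 173), (178, 177, 176), (115, 154, 181), (142, 187, 214), (150, 195, 220), (151, 198, 223), (155, 201, 228), (125, 169, 198), (172, 174, 172)]
36 [(176, 178, 177), (181, 182, 181), (113, 154, 181), (141, 188, 213), (145, 190, 216), (148, 195, 221), (155, 202, 227), (117, 161, 188), (171, 170, 170)]
48 [(168, 169, 169), (172, 171, 168), (102, 143, 169), (142, 187, 213), (148, 194, 219), (151, 196, 222), (158, 201, 227), (122, 163, 191), (178, 178, 176)]
lid 12 313 204.8
lid 12 324 209.4
lid 12 335 213.9
lid 50 313 204.7
lid 50 324 209.4
lid 50 335 214.1
```

View pics/c1.png

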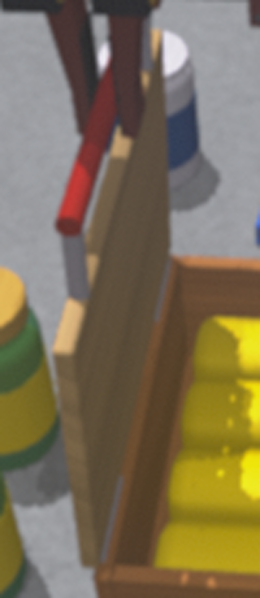

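View pics/c2.png

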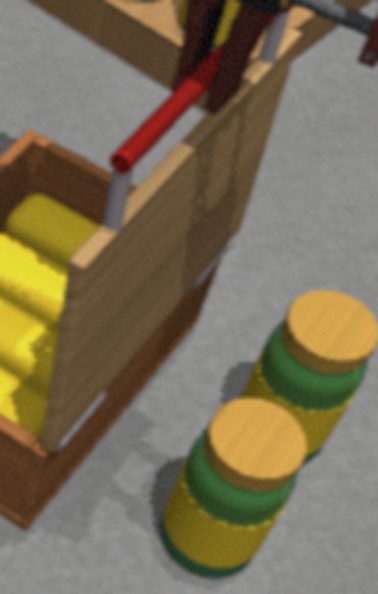

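Lid edge and bar rays give a tilt of 3.2° short of upright (lid ≈ 86.8°), and the TCP travel gives 87.1°, so they agree. Moving the last 12 mm.

```bash
python3 -m creep '[{"tx":3,"ty":0.4,"tz":0,"rx":0,"ry":0,"rz":0,"fingers":255},{"tx":6,"ty":0.9,"tz":0,"rx":0,"ry":0,"rz":0,"fingers":255},{"tx":9,"ty":1.3,"tz":0,"rx":0,"ry":0,"rz":0,"fingers":255},{"tx":11.5,"ty":1.7,"tz":0,"rx":0,"ry":0,"rz":0,"fingers":255},{"tx":11.5,"ty":1.7,"tz":0,"rx":0,"ry":0,"rz":0,"fingers":255},{"tx":11.5,"ty":1.7,"tz":0,"rx":0,"ry":0,"rz":0,"fingers":255},{"tx":11.5,"ty":1.7,"tz":0,"rx":0,"ry":0,"rz":0,"fingers":255},{"tx":11.5,"ty":1.7,"tz":0,"rx":0,"ry":0,"rz":0,"fingers":255},{"tx":11.5,"ty":1.7,"tz":0,"rx":0,"ry":0,"rz":0,"fingers":255}]'
python3 - <<'E'
from h import *
W=ctrl.get_image("wrist");D=ctrl.get_image("side");S=ctrl.get_image("scene")
ex=np.array([np.cos(.146),np.sin(.146)])
bx=lambda P:(P[:2]-np.array([424.4,135.2]))@ex
r=mask(W["pixels"],(0,150,60),(6,255,255))|mask(W["pixels"],(172,150,60),(180,255,255))
for v in(120,160,200): 
    u=np.where(r[v,280:360])[0]+280; print('bar',u.min(),u.max(),bx(plane(W,(u.mean(),v),323.5)).round(1))
m=mask(W["pixels"],(10,60,100),(22,140,255))
for v in(15,30,45):
    u=np.where(m[v,290:350])[0]+290; print('lid',u.min(),u.max(),bx(plane(W,(u.mean(),v),276.5)).round(1))
o=ctrl.get_obs(); print(o['t'],o['ee_pos'],o['width'],o['ft_force'],np.abs(o['qvel']).max())
cv2.imwrite("pics/side9.png",D["pixels"]);cv2.imwrite("pics/scene9.png",S["pixels"]);cv2.imwrite("pics/wrist9.png",W["pixels"])
E
```

```text
t: 18.82
ee_pos: [639.9, 166.6, 315.2]
orientation: [-1.275, 1.101, -1.101]
ft_force: [-0.2, -5.3, 0.6]
width: 10.9
bar 301 334 218.3
bar 303 333 218.5
bar 304 331 218.6
lid 306 328 218.2
lid 306 328 218.2
lid 307 328 218.4
18.975 [639.89558414 166.57988953 315.23190428] 11.138675587680835 [ 0.20936488 -4.67629306  1.45095138] 0.0014761151040917834
```

View pics/side9.png

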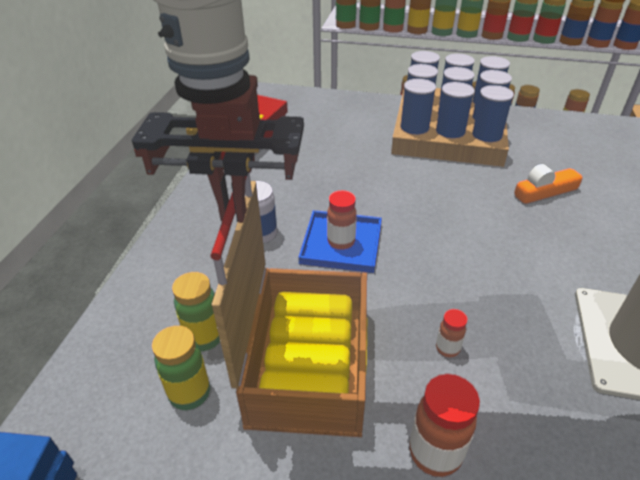

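View pics/scene9.png

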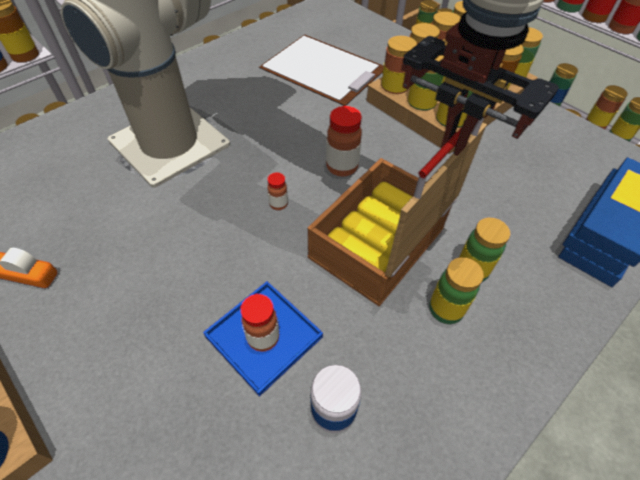

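The lid edge (218.3 mm) and the bar (218.5 mm) are in one vertical plane, so the lid is within 1° of upright, and the arm is at rest. The jar stands upright in the tray (scene 260,325; side 342,220). The pickle jars and can look unmoved. Handing in.

```bash
python3 -c "
from workcell import ctrl
print(ctrl.close_job())"
```

```text
the job is handed in; nothing more can be done
None
```

I set the middle-sized red-capped jar upright in the blue tray. Then I lifted the lid by its red bar and handed the job in at about 19 s, still holding it upright.

- **Lid:** in the last wrist view the lid edge (218.3 mm) and the bar (218.5 mm) were in one vertical plane, so the lid was upright to within about 1°. The gripper was closed on the bar (11 mm opening), joint speeds were under 0.002 rad/s, and a steady side force of about 5 N remained at the wrist.
- **Jar:** the last pictures show it standing near the tray centre, clear of the fingers.
- **Pickle jars and can:** they look unmoved in the final scene and side pictures. I checked this by eye, not by measuring.
- **Disagreement:** partway through the swing (about 66°) the wrist read about 15 N pushing outward. My estimated arc was 2–3 mm too small, so I raised the rest of the path by about 2 mm and the outward push dropped to almost nothing. No check failed.

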